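# Hang three rinse dippers nested on the drain hook, largest first

### The job

Put the three steel rinse dippers away on the drain stand: hang the large one on the hook first, then the medium one inside it with its hanger over the large one's, and last the small one inside the medium one in the same way, each fully down on its hanger before you let go. Feel for the hook, whose height is never the same, and do it gently, since pressing hard or dropping a dipper bends the sheet or shifts the rod. Leave the other things on the bench where they are.

Things in the scene. Friction and masses are not known exactly. Their poses are not given: they have to be found in the camera images.
- large_hanger (a point): large dipper: middle of the underside of its hanger's flat 3 mm top, where it bears when hung. z up, -x towards its cup, y across. Gap inside the hanger 9 mm (x +-4.5), 15 mm outside: grip strip and tail from above, fingers closing along x, just below the top. Cup axis at x = -41.5 mm, its underside 125 mm below. It goes over the lip of the hook.
- medium_hanger (a point): medium dipper: middle of the underside of its hanger's flat 3 mm top, where it bears when hung. z up, -x towards its cup, y across. Gap inside the hanger 21 mm (x +-10.5), 27 mm outside: grip strip and tail from above, fingers closing along x, just below the top. Cup axis at x = -38.5 mm, its underside 120 mm below. It goes over the large hanger; hung, this point is 3 mm above the large one's.
- small_hanger (a point): small dipper: middle of the underside of its hanger's flat 3 mm top, where it bears when hung. z up, -x towards its cup, y across. Gap inside the hanger 33 mm (x +-16.5), 39 mm outside: grip strip and tail from above, fingers closing along x, just below the top. Cup axis at x = -36.5 mm, its underside 115 mm below. It goes over the medium hanger; hung, this point is 3 mm above the medium one's.
- large_dipper: large rinse dipper, bare steel, about 140 g: round perforated cup 74 mm outside diameter, 56 mm tall, 3 mm wall and floor; a flat strip 16 x 3 mm rises in line with its back wall and is bent backwards at the top into a square hanger, open below, whose tail hangs 16 mm down. Origin and axes: as the dipper's hanger point. Stands upright at the start.
- medium_dipper: medium rinse dipper, bare steel, about 110 g: round perforated cup 56 mm outside diameter, 48 mm tall, 3 mm wall and floor; a flat strip 16 x 3 mm rises in line with its back wall and is bent backwards at the top into a square hanger, open below, whose tail hangs 16 mm down. Origin and axes: as the dipper's hanger point. Stands upright at the start.
- small_dipper: small rinse dipper, bare steel, about 80 g: round perforated cup 40 mm outside diameter, 40 mm tall, 3 mm wall and floor; a flat strip 16 x 3 mm rises in line with its back wall and is bent backwards at the top into a square hanger, open below, whose tail hangs 16 mm down. Origin and axes: as the dipper's hanger point. Stands upright at the start.
- hook_foot (a point): point on the bench straight below the hook's lip; -x: the way the hook faces (cups hang on this side), y along the lip, z up. Lip: upright steel plate 3 mm thick (x), 14 mm wide, free for its upper 30 mm. Its top edge is 143 to 192 mm above the bench: set by hand, never the same, not measured, to be seen or felt. Nothing behind it stands higher than 30 mm below that edge.
- drain_stand: fixed drain stand: drip tray 170 x 110 x 12 mm (x -150 to +20 mm), a post, and the hook on a rod clamped in the post by a thumbscrew; a rubber rest 36 mm wide, 100 mm below the lip's top, face at x = -56.5 mm, steadies the hung cup. Origin: foot of the post; the lip is at x = -55 mm. Presses over 30 N on the hook or on hanging dippers are too much.
- wash_bottle: white plastic wash bottle with a blue cap, 60 mm diameter, 136 mm tall, a loose bystander; origin at its underside
- wick_roll: flat spool of desoldering wick, 55 mm diameter, 12 mm thick, lying flat, a loose bystander; origin at its underside
- blue_box: open blue parts box 58 x 58 x 30 mm, a loose bystander; origin at its underside
Not all that is in view belongs to the job. Leave any turquoise look-alike of the large_dipper alone.

How it is judged:
By the outcome, as a careful person would: the job done as asked, in the order asked, and still so for the second after the job is handed in, with the robot touching nothing.
It also fails if it takes over 72 s, if anything falls off the work surface, if the arm or the gripper's body presses on something with over 40 N, if the wrist force passes 120 N, or if a joint passes its speed limit or range.

### The arm

A 7-joint arm with a two-finger parallel gripper is mounted at the origin on a cart in front of the work surface, level with it; the furniture and walls round the work are solid. World frame = base frame: x ahead of the robot, y to its left, z up, the work surface at z = 0. Lengths are in m, angles in rad, forces in N, time in s.
With the tool pointing down it reaches from about 0.4 to 0.85 m from the base axis. Payload 10.4 kg.
Tool frame: the origin (TCP) lies between the finger pads; the fingertips stand ahead of it and the grasp point (between the pads) lies 3 mm ahead of it (r.tips_ahead is the z of the fingertips in the tool frame, in m); z points along the fingers, y is the line along which they close (so a half turn about z gives the same grasp; the last joint's range is limited). The gripper opens to 87 mm and grips with 3 to 60 N. Pads are 19 mm wide; open, the fingers measure 117 mm over their backs; the gripper's body (75 mm by 190 mm) begins 51 mm behind the grasp point.
Start: joints at [1.181, 0.332, -0.065, 1.46, 0.022, 1.35, -0.088], TCP at [0.224, -0.583, 0.245] pointing down, gripper open.
Joint ranges: [-2.6, 2.6], [-0.5, 2.12], [-1.47, 1.34], [0.16, 2.42], [-1.27, 4.41], [0.06, 2.06], [-2.6, 2.6]. Speed limits (rad/s): [2.22, 2.22, 2.79, 2.79, 3.14, 3.14, 3.14].

### API

Orientations are given as a unit quaternion [x, y, z, w].
In Python, from bench import telemetry, camera, get_calibration, r gives the robot as it stands.
- The arm moves only by the tool drive_tool, never from a script. Its argument "series" is one flat list of numbers, 7 for each row, row after row: the turn, a rotation vector about the tool's x, y, z in units of 5 degrees (1.0 is 5 degrees), then the shift along the tool's x, y, z in units of 40 mm (1.0 is 40 mm), then the opening, from -1 (shut) to 1 (fully open). A call has 1 to 10 rows; each row is the pose to reach, as a shift and turn from the pose commanded when the call began, along the tool's axes at that moment; what a row does not reach only later rows make up. A row lasts 1/12 s, in which the tool goes at most 41.7 mm and 7.16 degrees, less where a joint would pass 70% of its speed; a pose out of reach is approached as far as the arm can. A call with a gripper value outside its range is refused whole. The fingers move at their own pace and stop on an object; "grip_force" is the grip in N (left out, the last holds). Time passes only in rows, so rows that repeat a pose let the fingers close. It gives the time, the measured TCP pose, the force, the opening and the grip force at its end, in the units of the state.
- telemetry.read_state(): the state, without advancing time (a new reading comes with each control period).
- camera(name): name is "scene" or "top"; returns the picture (400x640x3 uint8, red, green, blue); there is no depth.
- get_calibration(name): a dict with "fovy" (degrees; the focal length in pixels is half the picture's height over the tangent of half this angle, whatever the lens; pixels are square), "cx", "cy" (the principal point, pixels), "xyz" and "rotation" of the camera in the world. Camera axes: x right, y up, looking along -z (the intrinsics and any distortion apply to the point x, -y, -z); pixel columns grow to the right and rows downward; lengths in m; the calibration is good to about 2 mm. A picture is of the moment at which its call begins. get_calibration takes no time and is no camera call.
- r.close_job(): hands the job in; it is judged then, once.
The state is a dict: "time": time; "joint_positions": joint angles; "joint_vel": joint speeds; "joint_torque": joint torques, N m; "ee_pos": TCP position; "eef_rot": TCP orientation; "ft_force": force on the tool from outside, world axes, zero at the start; "torque": the same for the moment, N m; "width": finger opening in m; "grip_force": force on a finger pad.
Only numpy, scipy, OpenCV 4.12 (cv2) and the standard library are available. Lean on these libraries where they do the work, as an engineer would, in place of code of your own. Each camera call takes 0.05 s, during which the arm holds its last target. There are 200 camera calls.

## Working session

There is one attempt and no reset: what is moved stays moved. The work goes in short steps, Python scripts to look and compute and a tool call to move; the robot and the scene stay as the last step left them, time stands still between calls to the robot, and variables do not carry over. Pictures are saved under pics/ and viewed, at most 10 in all, crops included, and the job is handed in when it is done.

Besides the shell and the picture viewer there is one more tool, called by a JSON object that holds its "method" and its "body", one argument or row to a line. drive_tool: Moves the arm, as the interface text tells. Its arguments: {"type":"object","properties":{"series":{"type":"array"},"grip_force":{"type":"number"}},"required":["series"]}

```bash
mkdir -p pics
python3 - <<'E'
from bench import telemetry,camera,get_calibration,r
import cv2
for n in("scene","top"):
    cv2.imwrite(f"pics/{n}0.png",camera(n)[:,:,::-1]); print(n,get_calibration(n))
s=telemetry.read_state(); print(s, r.tips_ahead)
E
```

```text
scene {'fovy': 55.326707315349694, 'cx': 319.5878031554342, 'cy': 203.9226310698425, 'xyz': array([0.04456401, 0.60286774, 0.88533453]), 'rotation': array([-0.11897784,  0.31783387,  0.88260351, -0.3253259 ])}
top {'fovy': 51.73703069372755, 'cx': 318.79601203784097, 'cy': 195.55299710270498, 'xyz': array([0.27678546, 0.11647146, 1.12060905]), 'rotation': array([-0.06659036,  0.06227806,  0.70438293, -0.70394024])}
{'time': 0.1, 'joint_positions': array([ 1.18137877,  0.33277224, -0.06471253,  1.46085449,  0.02160515,
        1.34989683, -0.08852589]), 'joint_vel': array([-0.00049897, -0.00024406, -0.00094858, -0.00386432, -0.00141456,
        0.00050041,  0.00042692]), 'joint_torque': array([ 1.07311989e-03, -6.24548793e+01,  2.39598833e-02, -3.90722573e+01,
       -6.15468970e-02,  3.64519574e-02,  1.20635573e-04]), 'ee_pos': array([ 0.22404383, -0.58312386,  0.24385763]), 'eef_rot': array([ 9.83226950e-01,  1.82385261e-01, -1.40751997e-04, -6.01343969e-04]), 'ft_force': array([-0.51439791, -1.08530062, -0.21775915]), 'torque': array([ 0.00770959, -0.00815349,  0.00255375]), 'grip_force': 0.0, 'width': 0.0869267505986578} 0.022
```

View pics/scene0.png

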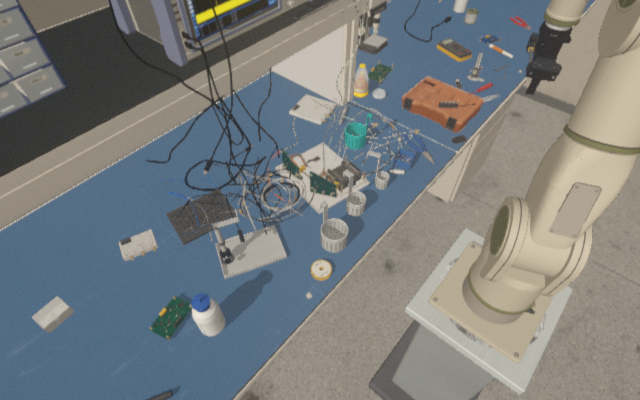

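View pics/top0.png

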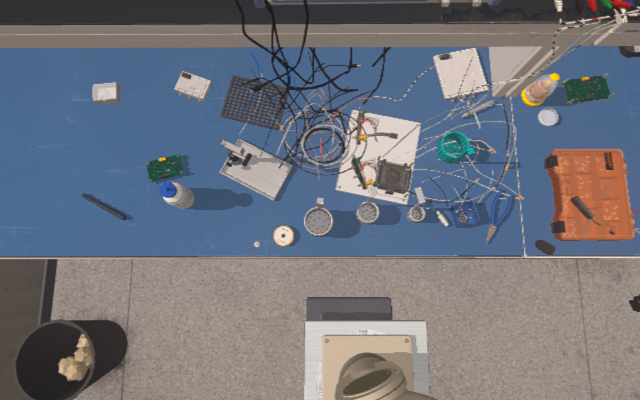

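The three steel dippers are at top-view px (318,220) large, (368,211) medium and (416,213) small. The turquoise look-alike is at (455,148) and gets left alone. The steel ones fit the description because they are bare grey metal in three sizes. The stand is at (255,168). I'll confirm with enlarged crops.

```bash
cat > h.py <<'E'
import numpy as np, cv2
from scipy.spatial.transform import Rotation as R
from bench import telemetry,camera,get_calibration,r
def cal(n):
    c=get_calibration(n); return c,200/np.tan(np.radians(c['fovy']/2)),R.from_quat(c['rotation']).as_matrix()
def proj(n,p):
    c,f,M=cal(n); q=(np.atleast_2d(p)-c['xyz'])@M
    return np.c_[c['cx']+f*q[:,0]/-q[:,2], c['cy']+f*q[:,1]/q[:,2]]
def ray(n,u,v):
    c,f,M=cal(n); d=M@np.array([(u-c['cx'])/f,-(v-c['cy'])/f,-1]); return c['xyz'],d
def atz(n,u,v,z):
    o,d=ray(n,u,v); return o+d*(z-o[2])/d[2]
def crop(im,x0,y0,w,h,k):
    o=cv2.resize(im[y0:y0+h,x0:x0+w],None,fx=k,fy=k,interpolation=cv2.INTER_CUBIC)
    for i in range(0,w,10):
        cv2.putText(o,str(x0+i),(i*k,8),0,.3,(0,255,255),1); cv2.line(o,(i*k,10),(i*k,14),(0,255,255),1)
    for i in range(0,h,10):
        cv2.putText(o,str(y0+i),(0,i*k+4),0,.3,(0,255,255),1)
    return o
E
python3 - <<'E'
from h import *
t=cv2.imread('pics/top0.png'); s=cv2.imread('pics/scene0.png')
a=crop(t,296,190,132,50,6); b=crop(t,215,135,80,48,6)
b=cv2.copyMakeBorder(b,0,0,0,a.shape[1]-b.shape[1],0)
cv2.imwrite('pics/c1.png',np.vstack([a,b]))
a=crop(s,315,165,80,90,6); b=crop(s,210,215,52,60,6)
b=cv2.copyMakeBorder(b,0,a.shape[0]-b.shape[0],0,0,0)
cv2.imwrite('pics/c2.png',np.hstack([a,b]))
E
```

```text
(no output)
```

View pics/c1.png

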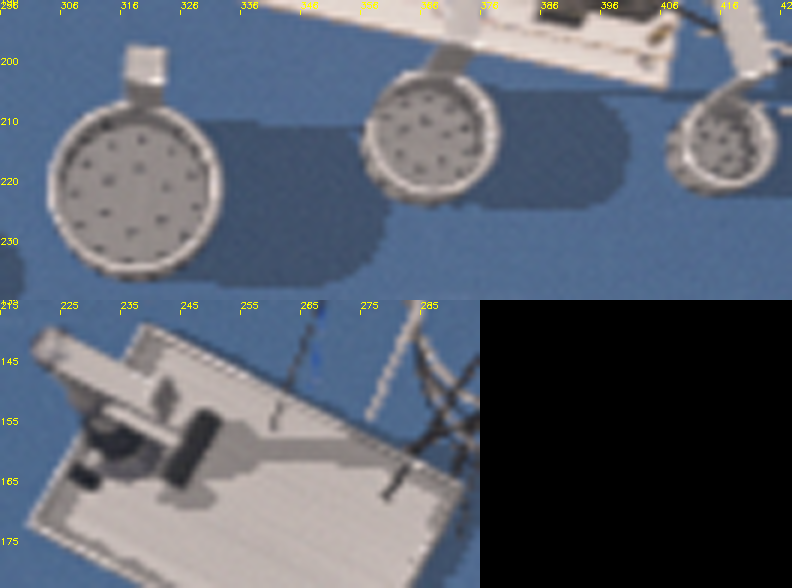

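View pics/c2.png

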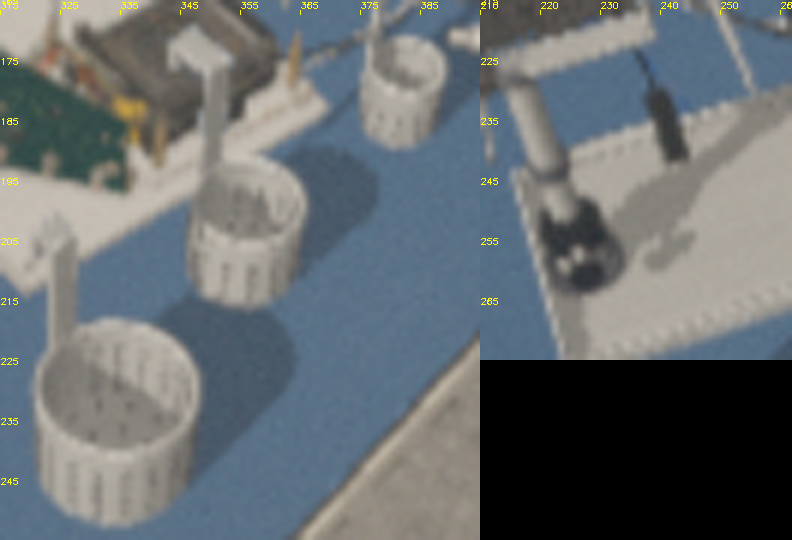

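Run:
```python
from h import *
t=cv2.imread('pics/top0.png'); s=cv2.imread('pics/scene0.png')
def eq(im,x,y,w,h,k):
    o=crop(im,x,y,w,h,k); return cv2.resize(o,(w*k,h*k))
A=eq(t,364,185,22,22,12);B=eq(t,412,183,22,22,12);C=eq(t,218,138,22,22,12)
C=eq(t,217,137,34,22,8)
C=eq(t,217,137,22,22,12)
D=eq(s,340,167,22,22,12);E=eq(s,366,160,22,22,12);F=eq(s,228,213,22,22,12)
cv2.imwrite('pics/c3.png',np.vstack([np.hstack([A,B,eq(t,230,143,22,22,12)]),np.hstack([D,E,F])]))
```

```text
(no output)
```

View pics/c3.png

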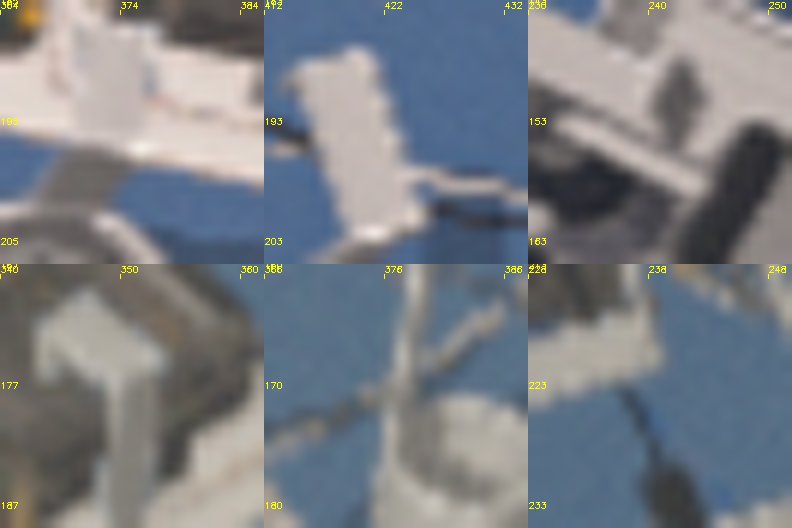

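The crops confirm three plain steel dippers with square hangers. Top-view hanger tops are at about (320,201), (373,192) and (420,195). The lip shows as a dark face near (242,151), and I'll find its top in the scene view. Next I'll estimate poses and overlay them.

```bash
cat >> h.py <<'E'
DP={'large':(.074,.056,41.5,125,15),'medium':(.056,.048,38.5,120,27),'small':(.040,.040,36.5,115,39)}
def dpts(name,x,y,yaw,z=0):
    """wire points; x,y = hanger point, yaw = dir of local x; z = bench height of cup"""
    D,h,cx,H,w=DP[name]; H/=1e3; w/=2e3; cx/=1e3
    c=[[-w,-.008,H+.003],[w,-.008,H+.003],[w,.008,H+.003],[-w,.008,H+.003]]
    a=np.linspace(0,2*np.pi,25); rim=np.c_[-cx+D/2*np.cos(a),D/2*np.sin(a),0*a+h]
    base=rim*[1,1,0]
    M=R.from_euler('z',yaw).as_matrix()
    return [np.asarray(q)@M.T+[x,y,z] for q in (c+[c[0]],rim,base)]
def wire(im,n,L,x0,y0,k,col):
    for q in L:
        p=proj(n,q); p=((p-[x0,y0]+.5)*k-.5)
        cv2.polylines(im,[np.round(p).astype(np.int32)],False,col,1)
E
cat > fit.py <<'E'
from h import *
# top: hanger corners centre, rim centre ; pixel
K={'large':((319.9,200.6),(318.4,221.0)),'medium':((373.4,192.6),(367.7,212.3)),'small':((419.7,194.8),(418.2,212.5))}
P={}
for n,(a,b) in K.items():
    D,h,cx,H,w=DP[n]
    A=atz('top',*a,(H+3)/1e3)[:2]; B=atz('top',*b,h)[:2]; d=A-B
    print(n,A,B,np.linalg.norm(d)*1e3,cx,np.degrees(np.arctan2(d[1],d[0])))
    yaw=np.arctan2(d[1],d[0]); m=(A+B)/2; u=d/np.linalg.norm(d)
    P[n]=(*(m+u*cx/2e3),yaw)
C=[atz('top',u,v,.012)[:2] for u,v in((219.6,171.4),(238.8,138.9),(291.6,165.5))]
print(C,[np.linalg.norm(C[i]-C[i+1]) for i in(0,1)])
e=C[2]-C[1]; e2=C[1]-C[0]
yaw=np.arctan2(-e[1],-e[0]); u=-e/np.linalg.norm(e); mid=(C[0]+C[2])/2
# mid = tray centre at x=-65
O=mid+u*.065; lip=O-u*.055
print('stand',O,'yaw',np.degrees(yaw),np.degrees(np.arctan2(e2[1],e2[0])),'lip',lip)
E
cat > ov.py <<'E'
from fit import *
t=cv2.imread('pics/top0.png'); s=cv2.imread('pics/scene0.png')
def pan(im,n,x,y,w,h,k,L):
    o=crop(im,x,y,w,h,k); wire(o,n,L,x,y,k,(0,0,255)); return cv2.resize(o,(w*k,h*k))
M=lambda q:[np.asarray(q)@R.from_euler('z',yaw).as_matrix().T+[*O,0]]
L=M([[-.15,-.055,.012],[.02,-.055,.012],[.02,.055,.012],[-.15,.055,.012],[-.15,-.055,.012]])
for H in(.143,.192): L+=M([[-.055,-.007,H],[-.055,.007,H]])
L+=M([[-.055,0,0],[-.055,0,.192]])
for n in P: L+=dpts(n,*P[n])
k=6
A=np.hstack([pan(s,'scene',315,190,45,66,k,L),pan(s,'scene',338,160,60,66,k,L)[:, :300]])
B=pan(s,'scene',205,190,60,48,k,L)
C_=pan(t,'top',217,136,70,48,k,L)[:, :430]
bot=np.hstack([B[:288,:300],C_[:288]]); w=max(A.shape[1],bot.shape[1])
A=cv2.copyMakeBorder(A[:300],0,0,0,w-A.shape[1],0); bot=cv2.copyMakeBorder(bot,0,0,0,w-bot.shape[1],0)
cv2.imwrite('pics/ov1.png',np.vstack([A,bot]))
E
python3 ov.py
```

```text
large [0.44744554 0.11984922] [0.40611366 0.1240168 ] 41.54147014116346 41.5 -5.757794434278803
medium [ 0.46813119 -0.01179741] [ 0.42992369 -0.00523558] 38.76688221109684 38.5 -9.745019072258044
small [ 0.46341747 -0.12652793] [ 0.43040718 -0.13936753] 35.419408542147686 36.5 21.25391422554006
[array([0.54968521, 0.39775858]), array([0.64341528, 0.34786033]), array([0.56618226, 0.19862709])] [np.float64(0.10618456263743341), np.float64(0.16803421888006834)]
stand [0.58780947 0.35592013] yaw 62.636976736410425 -28.029102284960416 lip [0.56253    0.30707396]
```

View pics/ov1.png

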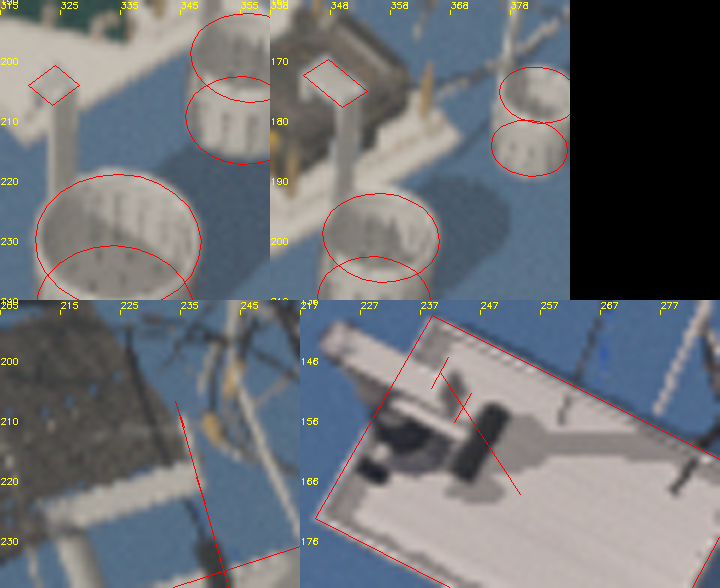

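The overlays match the dippers and tray well. The lip needs a clean zoom.

Run:
```python
from h import *
t=cv2.imread('pics/top0.png'); s=cv2.imread('pics/scene0.png')
f=lambda im,x,y,w,h,k:cv2.resize(crop(im,x,y,w,h,k),(w*k,h*k))
cv2.imwrite('pics/c4.png',np.hstack([f(s,224,195,24,32,16),f(t,228,138,24,32,16)]))
```

```text
(no output)
```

View pics/c4.png

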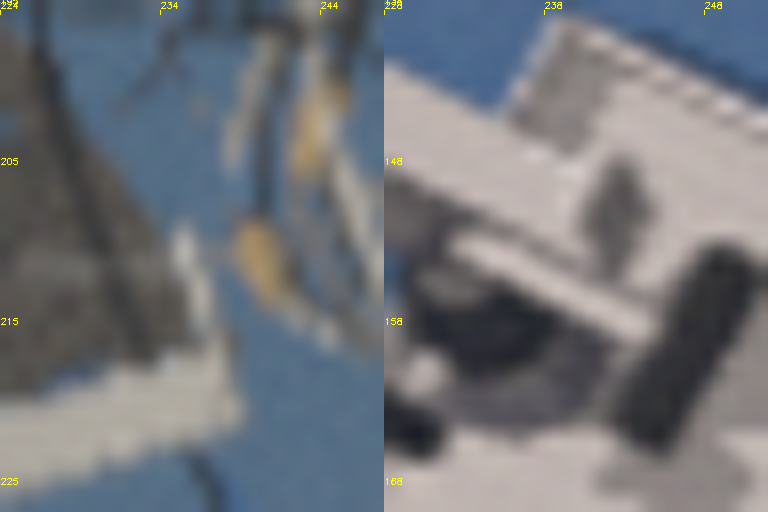

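Scene view: the lip is edge-on, with its top at about (235.2,209). Top view: the lip's front face is dark, with the top edge running (243,147.8) to (240.6,152). Triangulating.

Run:
```python
from fit import *
def tri(a,b):
    o1,d1=ray('top',*a);o2,d2=ray('scene',*b)
    d1/=np.linalg.norm(d1);d2/=np.linalg.norm(d2)
    s=np.linalg.lstsq(np.c_[d1,-d2],o2-o1,rcond=None)[0]
    p,q=o1+d1*s[0],o2+d2*s[1]; return (p+q)/2,np.linalg.norm(p-q)
print(tri((241.6,149.7),(235.0,208.8)))
print(tri((243.2,153.1),(237.2,218.5)), 'lower')
for H in(.15,.16,.17,.18): print(H,proj('scene',[*lip,H]),proj('top',[*lip,H]))
f=[lip+R.from_euler('z',yaw).as_matrix()[:2,:2]@[-.0015,y] for y in (-.007,.007)]
print(f)
for n in P:print(n,P[n],np.degrees(P[n][2]))
# large: rotate around
st=telemetry.read_state(); print(R.from_quat(st['eef_rot']).as_matrix().round(3),st['ee_pos'])
```

```text
large [0.44744554 0.11984922] [0.40611366 0.1240168 ] 41.54147014116346 41.5 -5.757794434278803
medium [ 0.46813119 -0.01179741] [ 0.42992369 -0.00523558] 38.76688221109684 38.5 -9.745019072258044
small [ 0.46341747 -0.12652793] [ 0.43040718 -0.13936753] 35.419408542147686 36.5 21.25391422554006
[array([0.54968521, 0.39775858]), array([0.64341528, 0.34786033]), array([0.56618226, 0.19862709])] [np.float64(0.10618456263743341), np.float64(0.16803421888006834)]
stand [0.58780947 0.35592013] yaw 62.636976736410425 -28.029102284960416 lip [0.56253    0.30707396]
(array([0.5602694 , 0.30471565, 0.18980453]), np.float64(0.004828031444439676))
(array([0.56119837, 0.30679369, 0.15438039]), np.float64(0.002091358813263833)) lower
0.15 [[237.4738056  219.50771297]] [[243.19305593 152.7209075 ]]
0.16 [[236.77136686 216.9826682 ]] [[242.42249661 151.54838638]]
0.17 [[236.05703969 214.41488828]] [[241.63659532 150.35252016]]
0.18 [[235.33051971 211.80327905]] [[240.83488926 149.13260463]]
[array([0.56805735, 0.3025244 ]), array([0.55562378, 0.30895917])]
large (np.float64(0.44742491404229195), np.float64(0.11985129693323159), np.float64(-0.10049247053116937)) -5.757794434278803
medium (np.float64(0.467999676028948), np.float64(-0.011774824737795531), np.float64(-0.17008266848054607)) -9.745019072258044
small (np.float64(0.46392101669234814), np.float64(-0.12633207546175484), np.float64(0.37095078217213473)) 21.25391422554006
[[ 0.933  0.359 -0.   ]
 [ 0.359 -0.933  0.001]
 [-0.    -0.001 -1.   ]] [ 0.22404383 -0.58312386  0.24385763]
```

```bash
cat > go.py <<'E'
from h import *
import sys
def rel(x,y,z,yawdeg):
    s=telemetry.read_state(); M=R.from_quat(s['eef_rot']).as_matrix()
    a=np.radians(yawdeg); c,q=np.cos(a),np.sin(a)
    T=np.c_[[-q,c,0],[c,q,0],[0,0,-1]]
    rv=np.degrees(R.from_matrix(M.T@T).as_rotvec())/5; d=M.T@(np.array([x,y,z])-s['ee_pos'])/.04
    print('t',s['time'],'pos',s['ee_pos'].round(4),'F',s['ft_force'].round(2),'w',round(s['width'],4))
    print('turn',rv.round(3),'shift',d.round(3))
if __name__=='__main__':
    v=list(map(float,sys.argv[1:]))
    for i in range(0,len(v),4): rel(*v[i:i+4])
E
python3 go.py .44 -.35 .24 -38 .447 .120 .20 -5.8
```

```text
t 0.1 pos [ 0.224  -0.5831  0.2439] F [-0.51 -1.09 -0.22] w 0.0869
turn [-1.400e-02 -3.000e-03 -6.197e+00] shift [ 7.13  -3.504  0.1  ]
t 0.1 pos [ 0.224  -0.5831  0.2439] F [-0.51 -1.09 -0.22] w 0.0869
turn [-1.3000e-02 -7.0000e-03 -1.2637e+01] shift [ 11.508 -14.408   1.114]
```

{"method": "drive_tool", "body": {
  "series": [0,0,-1.3,1.0,-0.5,0,1,0,0,-2.6,2,-1,0,1,0,0,-3.8,3,-1.5,0,1,0,0,-5,4,-2,0,1,0,0,-6.2,5,-2.5,0,1,0,0,-6.2,6,-3,0,0.5,0,0,-6.2,7.1,-3.5,0,0.5,0,0,-7.5,7.5,-4.4,0,0.5,0,0,-8.8,7.9,-5.3,0,0.5,0,0,-10,8.3,-6.3,0,0.5],
  "grip_force": 15
}}

```text
time: 0.93
ee_pos: [0.4435, -0.2441, 0.244]
eef_rot: [0.812, 0.584, 0.0, -0.0]
ft_force: [0.2, -0.3, -0.6]
width: 0.0671
grip_force: 0.0
```

```bash
python3 go.py .4475 .120 .20 -5.8
```

```text
t 0.9333 pos [ 0.4435 -0.2441  0.244 ] F [ 0.23 -0.29 -0.63] w 0.0671
turn [-0.006 -0.007 -2.558] shift [ 8.659 -2.807  1.106]
```

{"method": "drive_tool", "body": {
  "series": [0,0,-0.6,0.9,-0.3,0,0.3,0,0,-1.2,1.8,-0.6,0,0.2,0,0,-1.8,2.7,-0.9,0,0.2,0,0,-2.4,3.6,-1.2,0,0.2,0,0,-2.56,4.5,-1.5,0,0.2,0,0,-2.56,5.4,-1.75,0,0.2,0,0,-2.56,6.3,-2.05,0,0.2,0,0,-2.56,7.2,-2.35,0,0.2,0,0,-2.56,8,-2.6,0,0.2,0,0,-2.56,8.6,-2.8,0.5,0.2]
}}

```text
time: 1.77
ee_pos: [0.4499, 0.1188, 0.2273]
eef_rot: [0.743, 0.669, 0.002, 0.002]
ft_force: [1.4, -0.3, 0.2]
width: 0.0522
grip_force: 0.0
```

{"method": "drive_tool", "body": {
  "series": [0,0,0,0,0,0,0.2,0,0,0,0,0,0,0.2]
}}

```text
time: 1.93
ee_pos: [0.448, 0.1164, 0.2236]
eef_rot: [0.743, 0.669, -0.001, -0.001]
ft_force: [0.5, -0.5, 0.7]
width: 0.0517
grip_force: 0.0
```

```bash
python3 go.py .4474 .120 .125 -5.8
```

```text
t 1.9333 pos [0.448  0.1164 0.2236] F [ 0.49 -0.51  0.73] w 0.0517
turn [-0.022  0.002 -0.04 ] shift [ 0.09  -0.019  2.466]
```

{"method": "drive_tool", "body": {
  "series": [0,0,-0.04,0.09,-0.02,0.4,0.2,0,0,-0.04,0.09,-0.02,0.8,0.2,0,0,-0.04,0.09,-0.02,1.2,0.2,0,0,-0.04,0.09,-0.02,1.6,0.2,0,0,-0.04,0.09,-0.02,1.9,0.2,0,0,-0.04,0.09,-0.02,2.2,0.2,0,0,-0.04,0.09,-0.02,2.4,0.2,0,0,-0.04,0.09,-0.02,2.47,0.2,0,0,-0.04,0.09,-0.02,2.47,0.2]
}}

```text
time: 2.68
ee_pos: [0.4483, 0.1186, 0.1253]
eef_rot: [0.743, 0.669, -0.0, -0.0]
ft_force: [0.2, 0.3, 0.1]
width: 0.0523
grip_force: 0.0
```

{"method": "drive_tool", "body": {
  "series": [0,0,0,0,0,0,-0.3,0,0,0,0,0,0,-0.5,0,0,0,0,0,0,-0.7,0,0,0,0,0,0,-0.8,0,0,0,0,0,0,-0.8,0,0,0,0,0,0,-0.8,0,0,0,0,0,0,-0.8],
  "grip_force": 15
}}

```text
time: 3.27
ee_pos: [0.4484, 0.1188, 0.1258]
eef_rot: [0.743, 0.669, -0.0, 0.0]
ft_force: [-1.3, -0.6, 2.7]
width: 0.0148
grip_force: 15.0
```

```bash
python3 go.py .4474 .120 .125 -5.8
```

```text
t 3.2667 pos [0.4484 0.1188 0.1258] F [-1.34 -0.59  2.74] w 0.0148
turn [ 0.001  0.001 -0.038] shift [ 0.026 -0.029  0.02 ]
```

{"method": "drive_tool", "body": {
  "series": [0,0,0,0,0,-0.2,-0.8,0,0,0,0,0,-0.5,-0.8,0,0,0,0,0,-0.9,-0.8,0,0,0,0,0,-1.3,-0.8,0,0,0,0,0,-1.7,-0.8,0,0,0,0,0,-2.1,-0.8,0,0,0,0,0,-2.5,-0.8,0,0,0,0,0,-2.8,-0.8,0,0,0,0,0,-2.9,-0.8,0,0,0,0,0,-2.9,-0.8]
}}

```text
time: 4.1
ee_pos: [0.4489, 0.119, 0.2429]
eef_rot: [0.743, 0.669, 0.001, 0.001]
ft_force: [-0.9, 1.2, -1.4]
width: 0.0151
grip_force: 15.0
```

```bash
python3 go.py .500 .190 .24 62.3 .5618 .3067 .24 62.3
```

```text
t 4.1 pos [0.4489 0.119  0.2429] F [-0.91  1.22 -1.43] w 0.0151
turn [ 2.1000e-02  1.3000e-02 -1.3657e+01] shift [1.898 1.085 0.075]
t 4.1 pos [0.4489 0.119  0.2429] F [-0.91  1.22 -1.43] w 0.0151
turn [ 2.1000e-02  1.3000e-02 -1.3657e+01] shift [4.961 2.317 0.078]
```

{"method": "drive_tool", "body": {
  "series": [0,0,-1.0,0.2,0.1,0,-0.8,0,0,-2.2,0.4,0.2,0,-0.8,0,0,-3.4,0.6,0.3,0,-0.8,0,0,-4.6,0.8,0.4,0,-0.8,0,0,-5.8,1.0,0.5,0,-0.8,0,0,-7,1.2,0.6,0,-0.8,0,0,-8.2,1.4,0.7,0,-0.8,0,0,-9.4,1.6,0.8,0,-0.8,0,0,-10.6,1.8,0.9,0,-0.8,0,0,-11.8,1.9,1.1,0,-0.8]
}}

```text
time: 4.93
ee_pos: [0.4994, 0.191, 0.2408]
eef_rot: [0.314, 0.949, -0.0, -0.001]
ft_force: [0.1, -0.7, -0.8]
width: 0.0149
grip_force: 15.0
```

{"method": "drive_tool", "body": {
  "series": [0,0,-1.0,0,0,0,-0.8,0,0,-1.8,0,0,0,-0.8,0,0,-1.85,0,0,0,-0.8,0,0,-1.85,0,0,0,-0.8]
}}

```text
time: 5.27
ee_pos: [0.4998, 0.1897, 0.2409]
eef_rot: [0.241, 0.971, -0.0, -0.001]
ft_force: [0.2, -0.4, -1.6]
width: 0.015
grip_force: 15.0
```

```bash
python3 go.py .5618 .3067 .23 62.3
```

```text
t 5.2667 pos [0.4998 0.1897 0.2409] F [ 0.18 -0.41 -1.59] w 0.015
turn [-0.008 -0.013 -0.028] shift [-0.005  3.31   0.271]
```

{"method": "drive_tool", "body": {
  "series": [0,0,0,0,0.4,0,-0.8,0,0,0,0,0.8,0,-0.8,0,0,0,0,1.2,0,-0.8,0,0,0,0,1.6,0,-0.8,0,0,0,0,2.0,0,-0.8,0,0,0,0,2.4,0,-0.8,0,0,0,0,2.8,0,-0.8,0,0,-0.03,0,3.15,0,-0.8,0,0,-0.03,0,3.3,0.1,-0.8,0,0,-0.03,0,3.31,0.2,-0.8]
}}

```text
time: 6.1
ee_pos: [0.5615, 0.3081, 0.2329]
eef_rot: [0.239, 0.971, 0.0, -0.0]
ft_force: [0.7, 0.8, -1.3]
width: 0.0145
grip_force: 15.0
```

{"method": "drive_tool", "body": {
  "series": [0,0,0,0,0,0,-0.8,0,0,0,0,0,0,-0.8]
}}

```text
time: 6.27
ee_pos: [0.5615, 0.3061, 0.2332]
eef_rot: [0.239, 0.971, -0.001, -0.0]
ft_force: [1.0, -0.4, -2.4]
width: 0.0149
grip_force: 15.0
```

```bash
python3 go.py .5618 .3067 .23 62.3
python3 - <<'E'
from h import *
t=camera('top')[:,:,::-1]; s=camera('scene')[:,:,::-1]
cv2.imwrite('pics/top1.png',t);cv2.imwrite('pics/scene1.png',s)
f=lambda im,x,y,w,h,k:cv2.resize(crop(im,x,y,w,h,k),(w*k,h*k))
cv2.imwrite('pics/c5.png',np.hstack([f(s,215,180,38,56,10),f(t,225,130,40,56,10)]))
E
```

```text
t 6.2667 pos [0.5615 0.3061 0.2332] F [ 0.99 -0.37 -2.36] w 0.0149
turn [-0.014 -0.001  0.009] shift [0.001 0.016 0.079]
```

View pics/c5.png

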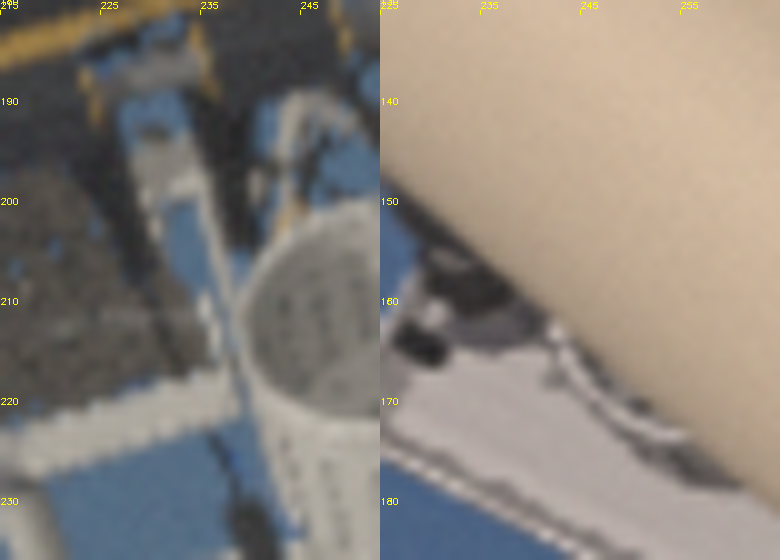

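The scene view is edge-on. The strip is at col ~237.7 (row 210), the tail spacing is ~4.9 px and the lip is at ~235.4, so the lip is close to the middle of the hanger gap. The top view is hidden by the arm. I'll descend now.

{"method": "drive_tool", "body": {
  "series": [0,0,0,0,0,0.15,-0.8,0,0,0,0,0,0.3,-0.8,0,0,0,0,0,0.45,-0.8,0,0,0,0,0,0.55,-0.8,0,0,0,0,0,0.6,-0.8,0,0,0,0,0,0.65,-0.8,0,0,0,0,0,0.7,-0.8,0,0,0,0,0,0.75,-0.8,0,0,0,0,0,0.8,-0.8,0,0,0,0,0,0.8,-0.8]
}}

```text
time: 7.2
ee_pos: [0.5617, 0.307, 0.2014]
eef_rot: [0.238, 0.971, -0.0, -0.0]
ft_force: [0.9, -0.0, -0.8]
width: 0.0149
grip_force: 15.0
```

{"method": "drive_tool", "body": {
  "series": [0,0,0,0,0,0.04,-0.8,0,0,0,0,0,0.08,-0.8,0,0,0,0,0,0.12,-0.8,0,0,0,0,0,0.12,-0.8]
}}

```text
time: 7.53
ee_pos: [0.5617, 0.3069, 0.1965]
eef_rot: [0.238, 0.971, -0.0, -0.0]
ft_force: [0.5, -0.5, -1.3]
width: 0.0149
grip_force: 15.0
```

{"method": "drive_tool", "body": {
  "series": [0,0,0,0,0,0.03,-0.8,0,0,0,0,0,0.06,-0.8,0,0,0,0,0,0.09,-0.8,0,0,0,0,0,0.09,-0.8]
}}

```text
time: 7.87
ee_pos: [0.5617, 0.307, 0.193]
eef_rot: [0.238, 0.971, -0.0, -0.0]
ft_force: [-0.5, -0.1, -2.3]
width: 0.0148
grip_force: 15.0
```

{"method": "drive_tool", "body": {
  "series": [0,0,0,0,0,0.03,-0.8,0,0,0,0,0,0.06,-0.8,0,0,0,0,0,0.06,-0.8]
}}

```text
time: 8.12
ee_pos: [0.5617, 0.307, 0.1906]
eef_rot: [0.238, 0.971, -0.0, -0.0]
ft_force: [1.8, 0.4, -1.3]
width: 0.0148
grip_force: 15.0
```

{"method": "drive_tool", "body": {
  "series": [0,0,0,0,0,0.03,-0.8,0,0,0,0,0,0.06,-0.8,0,0,0,0,0,0.06,-0.8]
}}

```text
time: 8.37
ee_pos: [0.5617, 0.307, 0.1882]
eef_rot: [0.238, 0.971, -0.0, -0.0]
ft_force: [-0.2, -0.5, -1.2]
width: 0.0149
grip_force: 15.0
```

{"method": "drive_tool", "body": {
  "series": [0,0,0,0,0,0.02,-0.8,0,0,0,0,0,0.04,-0.8,0,0,0,0,0,0.04,-0.8]
}}

```text
time: 8.62
ee_pos: [0.5617, 0.307, 0.1867]
eef_rot: [0.238, 0.971, -0.0, -0.0]
ft_force: [-0.3, 0.2, -1.5]
width: 0.0153
grip_force: 15.0
```

{"method": "drive_tool", "body": {
  "series": [0,0,0,0,0,0.02,-0.8,0,0,0,0,0,0.04,-0.8,0,0,0,0,0,0.04,-0.8]
}}

```text
time: 8.87
ee_pos: [0.5617, 0.307, 0.1852]
eef_rot: [0.238, 0.971, -0.0, -0.0]
ft_force: [-0.3, 0.5, -1.3]
width: 0.0146
grip_force: 15.0
```

{"method": "drive_tool", "body": {
  "series": [0,0,0,0,0,0.02,-0.8,0,0,0,0,0,0.04,-0.8,0,0,0,0,0,0.04,-0.8]
}}

```text
time: 9.12
ee_pos: [0.5618, 0.3071, 0.1845]
eef_rot: [0.238, 0.971, 0.0, 0.0]
ft_force: [-2.2, -1.1, 5.6]
width: 0.0148
grip_force: 15.0
```

{"method": "drive_tool", "body": {
  "series": [0,0,0,0,0,0,-0.6,0,0,0,0,0,0,-0.5,0,0,0,0,0,0,-0.3,0,0,0,0,0,0,0,0,0,0,0,0,0,0.2,0,0,0,0,0,0,0.2,0,0,0,0,0,-0.3,0.2,0,0,0,0,0,-0.7,0.2,0,0,0,0,0,-1.2,0.2,0,0,0,0,0,-1.7,0.2]
}}

```text
time: 9.95
ee_pos: [0.5616, 0.307, 0.2533]
eef_rot: [0.238, 0.971, 0.0, -0.0]
ft_force: [0.9, 0.4, 0.8]
width: 0.0513
grip_force: 0.0
```

```bash
python3 - <<'E'
from h import *
t=cv2.imread('pics/top0.png')
s=camera('scene')[:,:,::-1]
cv2.imwrite('pics/scene2.png',s)
f=lambda im,x,y,w,h,k:cv2.resize(crop(im,x,y,w,h,k),(w*k,h*k))
cv2.imwrite('pics/c6.png',f(s,215,185,50,50,10))
E
python3 go.py .42 -.03 .24 -9.7 .468 -.0118 .20 -9.7
```

```text
t 10.0 pos [0.5625 0.3081 0.2579] F [0.06 0.65 3.01] w 0.0519
turn [ 6.5000e-02 -7.0000e-03  1.4424e+01] shift [-0.754 -9.145  0.407]
t 10.0 pos [0.5625 0.3081 0.2579] F [0.06 0.65 3.01] w 0.0519
turn [ 6.5000e-02 -7.0000e-03  1.4424e+01] shift [-1.604 -8.191  1.414]
```

View pics/c6.png

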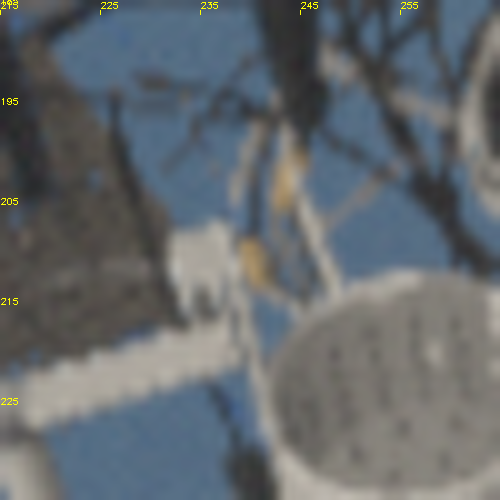

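The large dipper hangs on the lip: hanger top at px (234,208), tail reaching row 216 behind the lip. Now the medium one.

{"method": "drive_tool", "body": {
  "series": [0,0,1.2,-0.1,-0.6,0,0.4,0,0,2.5,-0.2,-1.3,0,0.4,0,0,3.8,-0.4,-2.1,0,0.4,0,0,5.1,-0.6,-2.9,0,0.4,0,0,6.4,-0.8,-3.7,0,0.4,0,0,7.7,-0.9,-4.5,0,0.4,0,0,9,-1.1,-5.3,0,0.4,0,0,10.3,-1.2,-6.1,0,0.4,0,0,11.6,-1.4,-6.9,0.2,0.4,0,0,12.9,-1.5,-7.6,0.4,0.4]
}}

```text
time: 10.83
ee_pos: [0.474, 0.0079, 0.2368]
eef_rot: [0.722, 0.692, 0.001, 0.001]
ft_force: [0.6, -1.5, -0.9]
width: 0.0611
grip_force: 0.0
```

{"method": "drive_tool", "body": {
  "series": [0,0,0.8,0,0,0.2,0.4,0,0,1.4,0,0,0.3,0.4,0,0,1.4,0,0,0.3,0.4,0,0,1.4,0,0,0.3,0.4]
}}

```text
time: 11.17
ee_pos: [0.4743, 0.0102, 0.2244]
eef_rot: [0.76, 0.65, 0.0, 0.0]
ft_force: [-0.9, 0.2, 0.4]
width: 0.0607
grip_force: 0.0
```

```bash
python3 go.py .468 -.0118 .12 -9.7
```

```text
t 11.1667 pos [0.4743 0.0102 0.2244] F [-0.86  0.2   0.36] w 0.0607
turn [0.007 0.    0.151] shift [-0.567 -0.071  2.61 ]
```

{"method": "drive_tool", "body": {
  "series": [0,0,0.15,-0.4,-0.07,0,0.4,0,0,0.15,-0.57,-0.07,0.3,0.4,0,0,0.15,-0.57,-0.07,0.7,0.4,0,0,0.15,-0.57,-0.07,1.1,0.4,0,0,0.15,-0.57,-0.07,1.5,0.4,0,0,0.15,-0.57,-0.07,1.9,0.4,0,0,0.15,-0.57,-0.07,2.2,0.4,0,0,0.15,-0.57,-0.07,2.45,0.4,0,0,0.15,-0.57,-0.07,2.58,0.4,0,0,0.15,-0.57,-0.07,2.6,0.4]
}}

```text
time: 12.0
ee_pos: [0.4676, -0.0121, 0.1192]
eef_rot: [0.765, 0.644, -0.0, -0.0]
ft_force: [-0.2, -0.5, -0.3]
width: 0.0605
grip_force: 0.0
```

{"method": "drive_tool", "body": {
  "series": [0,0,0,0,0,0,0.1,0,0,0,0,0,0,-0.1,0,0,0,0,0,0,-0.25,0,0,0,0,0,0,-0.4,0,0,0,0,0,0,-0.6,0,0,0,0,0,0,-0.6,0,0,0,0,0,0,-0.6]
}}

```text
time: 12.58
ee_pos: [0.468, -0.0123, 0.1199]
eef_rot: [0.765, 0.644, 0.0, 0.0]
ft_force: [1.0, -0.7, 0.4]
width: 0.027
grip_force: 14.8
```

```bash
python3 go.py .468 -.0118 .12 -9.7
```

```text
t 12.5833 pos [ 0.468  -0.0123  0.1199] F [ 1.01 -0.73  0.38] w 0.027
turn [ 0.005  0.001 -0.027] shift [ 0.012 -0.001 -0.002]
```

{"method": "drive_tool", "body": {
  "series": [0,0,0,0,0,-0.2,-0.6,0,0,0,0,0,-0.5,-0.6,0,0,0,0,0,-0.9,-0.6,0,0,0,0,0,-1.4,-0.6,0,0,0,0,0,-1.9,-0.6,0,0,0,0,0,-2.4,-0.6,0,0,0,0,0,-2.9,-0.6,0,0,0,0,0,-3.4,-0.6,0,0,0,0,0,-3.7,-0.6,0,0,0,0,0,-3.8,-0.6]
}}

```text
time: 13.42
ee_pos: [0.4686, -0.0121, 0.2744]
eef_rot: [0.765, 0.644, 0.001, 0.001]
ft_force: [1.1, 0.4, -1.3]
width: 0.0273
grip_force: 14.8
```

```bash
python3 go.py .5 .2 .272 62.3 .5618 .3071 .27 62.3
```

```text
t 13.4167 pos [ 0.4686 -0.0121  0.2744] F [ 1.06  0.41 -1.34] w 0.0273
turn [  0.034   0.027 -14.425] shift [ 5.358 -0.131  0.058]
t 13.4167 pos [ 0.4686 -0.0121  0.2744] F [ 1.06  0.41 -1.34] w 0.0273
turn [  0.034   0.027 -14.425] shift [8.26  0.935 0.112]
```

{"method": "drive_tool", "body": {
  "series": [0,0,-1.2,0.5,0,0,-0.6,0,0,-2.5,1.0,0,0,-0.6,0,0,-3.8,1.6,0,0,-0.6,0,0,-5.1,2.2,0,0,-0.6,0,0,-6.4,2.8,0,0,-0.6,0,0,-7.7,3.4,-0.1,0,-0.6,0,0,-9,4.0,-0.1,0,-0.6,0,0,-10.3,4.6,-0.1,0,-0.6,0,0,-11.6,5.0,-0.1,0,-0.6,0,0,-12.9,5.3,-0.1,0,-0.6]
}}

```text
time: 14.25
ee_pos: [0.4995, 0.1992, 0.2711]
eef_rot: [0.3, 0.954, 0.0, -0.001]
ft_force: [-0.7, -0.9, -1.1]
width: 0.0266
grip_force: 14.8
```

{"method": "drive_tool", "body": {
  "series": [0,0,-0.8,0,0,0,-0.6,0,0,-1.5,0,0,0,-0.6,0,0,-1.5,0,0,0,-0.6,0,0,-1.5,0,0,0,-0.6]
}}

```text
time: 14.58
ee_pos: [0.4999, 0.1971, 0.2712]
eef_rot: [0.242, 0.97, -0.0, -0.0]
ft_force: [0.3, -0.0, -0.7]
width: 0.0266
grip_force: 14.8
```

```bash
python3 go.py .5618 .3071 .27 62.3
```

```text
t 14.5833 pos [0.4999 0.1971 0.2712] F [ 0.31 -0.04 -0.72] w 0.0266
turn [-0.007 -0.008 -0.05 ] shift [-0.079  3.154  0.028]
```

{"method": "drive_tool", "body": {
  "series": [0,0,-0.05,-0.08,0.4,0,-0.6,0,0,-0.05,-0.08,0.8,0,-0.6,0,0,-0.05,-0.08,1.2,0,-0.6,0,0,-0.05,-0.08,1.6,0,-0.6,0,0,-0.05,-0.08,2.0,0,-0.6,0,0,-0.05,-0.08,2.4,0,-0.6,0,0,-0.05,-0.08,2.8,0,-0.6,0,0,-0.05,-0.08,3.05,0,-0.6,0,0,-0.05,-0.08,3.15,0,-0.6,0,0,-0.05,-0.08,3.15,0,-0.6]
}}

```text
time: 15.42
ee_pos: [0.5616, 0.3078, 0.2713]
eef_rot: [0.238, 0.971, -0.0, -0.0]
ft_force: [0.3, -0.2, -0.5]
width: 0.027
grip_force: 14.8
```

{"method": "drive_tool", "body": {
  "series": [0,0,0,0,0,0,-0.6,0,0,0,0,0,0,-0.6]
}}

```text
time: 15.58
ee_pos: [0.5618, 0.3064, 0.2719]
eef_rot: [0.239, 0.971, -0.0, 0.0]
ft_force: [0.1, -0.1, -2.1]
width: 0.0268
grip_force: 14.8
```

```bash
python3 go.py .5618 .3071 .21 62.3
python3 - <<'E'
from h import *
s=camera('scene')[:,:,::-1]
cv2.imwrite('pics/scene3.png',s)
f=lambda im,x,y,w,h,k:cv2.resize(crop(im,x,y,w,h,k),(w*k,h*k))
cv2.imwrite('pics/c7.png',f(s,212,165,56,58,10))
E
```

```text
t 15.5833 pos [0.5618 0.3064 0.2719] F [ 0.06 -0.11 -2.05] w 0.0268
turn [-0.005  0.007  0.01 ] shift [0.008 0.017 1.547]
```

View pics/c7.png

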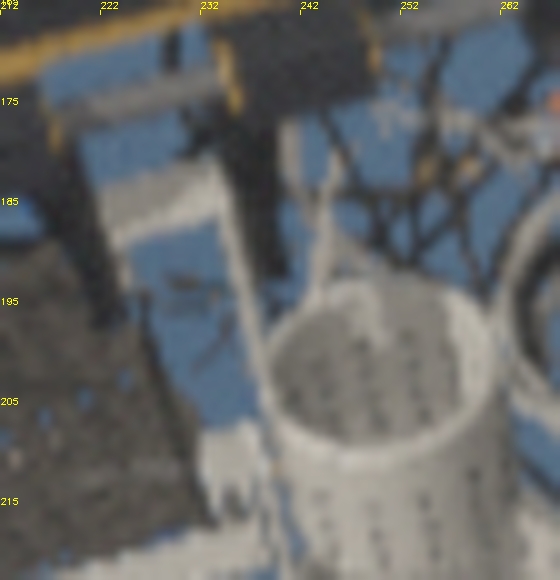

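Run:
```python
from h import *
def box(w,hp,yaw,z0,z1):
    M=R.from_euler('z',np.radians(yaw)).as_matrix()
    q=np.array([[sx*w/2,sy*.008,z] for z in(z0,z1) for sx in(-1,1) for sy in(-1,1)])@M.T+hp
    return proj('scene',q)
a=cv2.imread('pics/scene2.png').astype(int); b=cv2.imread('pics/scene3.png').astype(int)
print('large proj top/bot',box(.015,[.5618,.3071,.1838],62.3,.003,-.013).round(1).tolist())
for v in range(206,219): print(v,'|',' '.join('%d/%d'%(p[2],p[0]) for p in a[v,228:244]))
print('med proj',box(.027,[.5618,.3064,.2719],62.3,.003,-.013).round(1).tolist())
for v in range(182,196,1): print(v,'|',' '.join('%d/%d'%(p[2],p[0]) for p in b[v,219:240]))
```

```text
large proj top/bot [[237.3, 206.8], [239.0, 211.7], [231.1, 208.6], [232.7, 213.6], [238.5, 211.0], [240.1, 215.9], [232.3, 212.8], [233.9, 217.8]]
206 | 70/63 68/63 85/75 89/87 86/125 84/130 86/131 94/136 99/136 90/125 96/139 85/129 69/89 88/123 117/112 112/113
207 | 74/67 64/61 79/73 85/81 94/110 94/128 105/132 120/139 154/155 135/141 112/139 86/125 64/87 86/121 111/114 94/123
208 | 75/65 63/61 72/67 89/82 133/130 145/144 148/145 156/151 174/162 168/160 119/123 96/104 87/87 92/121 115/116 103/114
209 | 86/74 67/61 67/60 101/92 158/146 168/156 166/153 167/153 170/157 174/160 128/121 149/102 136/93 104/106 104/117 110/110
210 | 94/82 73/68 66/63 100/91 164/150 170/156 171/157 168/155 169/155 172/159 151/142 161/111 151/96 120/98 94/102 110/110
211 | 102/95 106/98 78/74 106/99 176/166 174/161 171/157 169/156 170/155 171/158 177/164 165/120 162/104 122/94 93/89 99/115
212 | 100/91 103/94 81/77 91/87 164/161 172/161 168/155 174/159 172/159 157/148 172/158 148/122 162/104 123/86 93/88 88/119
213 | 82/74 85/77 75/68 72/71 127/126 168/156 150/144 149/138 170/158 142/140 154/143 131/127 144
[... 2223 characters left out ...]
18/111 95/120 84/128 84/131 82/128 85/129 84/128 82/128 85/132 86/130 106/128 154/144 123/113 72/66 56/57 44/44
192 | 70/63 46/49 41/45 56/54 79/74 133/122 103/118 86/127 87/130 82/113 75/105 82/105 86/109 86/127 81/127 98/128 153/144 143/132 84/79 58/62 50/56
193 | 72/64 53/53 46/48 51/53 69/64 119/109 102/115 94/113 85/126 85/115 74/84 72/76 74/80 71/103 71/99 81/106 133/130 144/134 92/88 73/90 66/100
194 | 63/62 53/58 43/46 49/51 62/59 79/85 82/93 75/78 84/107 82/122 78/110 73/104 74/107 73/103 91/96 80/106 109/119 150/138 109/112 71/94 75/101
195 | 67/63 66/65 51/50 50/50 52/53 64/77 75/102 62/75 78/107 85/111 77/103 74/102 71/100 74/100 93/115 88/125 111/131 153/144 126/129 84/107 63/78
```

Image 10: the medium dipper sits centred above the large one's hanger, and the measured left edges match the model to about 0.4 px on both. Descending.

{"method": "drive_tool", "body": {
  "series": [0,0,0,0,0.02,0.2,-0.6,0,0,0,0,0.02,0.4,-0.6,0,0,0,0,0.02,0.6,-0.6,0,0,0,0,0.02,0.8,-0.6,0,0,0,0,0.02,0.95,-0.6,0,0,0,0,0.02,1.1,-0.6,0,0,0,0,0.02,1.2,-0.6,0,0,0,0,0.02,1.2,-0.6]
}}

```text
time: 16.3
ee_pos: [0.5619, 0.3077, 0.2226]
eef_rot: [0.238, 0.971, -0.0, -0.0]
ft_force: [-0.7, 0.1, -0.6]
width: 0.0266
grip_force: 14.8
```

{"method": "drive_tool", "body": {
  "series": [0,0,0,0,0,0.1,-0.6,0,0,0,0,0,0.2,-0.6,0,0,0,0,0,0.3,-0.6,0,0,0,0,0,0.4,-0.6,0,0,0,0,0,0.4,-0.6]
}}

```text
time: 16.72
ee_pos: [0.5619, 0.3077, 0.2067]
eef_rot: [0.238, 0.971, -0.0, -0.0]
ft_force: [-0.0, -0.1, -1.1]
width: 0.027
grip_force: 14.8
```

{"method": "drive_tool", "body": {
  "series": [0,0,0,0,0,0.03,-0.6,0,0,0,0,0,0.06,-0.6,0,0,0,0,0,0.09,-0.6,0,0,0,0,0,0.09,-0.6]
}}

```text
time: 17.05
ee_pos: [0.5621, 0.3079, 0.204]
eef_rot: [0.238, 0.971, -0.0, -0.0]
ft_force: [0.2, 0.5, -1.4]
width: 0.0268
grip_force: 14.8
```

{"method": "drive_tool", "body": {
  "series": [0,0,0,0,0,0.03,-0.6,0,0,0,0,0,0.06,-0.6,0,0,0,0,0,0.06,-0.6]
}}

```text
time: 17.3
ee_pos: [0.5621, 0.3079, 0.2015]
eef_rot: [0.238, 0.971, -0.0, -0.0]
ft_force: [-0.1, -0.4, -1.2]
width: 0.0271
grip_force: 14.8
```

{"method": "drive_tool", "body": {
  "series": [0,0,0,0,0,0.03,-0.6,0,0,0,0,0,0.06,-0.6,0,0,0,0,0,0.06,-0.6]
}}

```text
time: 17.55
ee_pos: [0.562, 0.3079, 0.1991]
eef_rot: [0.238, 0.971, -0.0, -0.0]
ft_force: [0.6, -0.5, -0.2]
width: 0.0271
grip_force: 14.8
```

{"method": "drive_tool", "body": {
  "series": [0,0,0,0,0,0.03,-0.6,0,0,0,0,0,0.06,-0.6,0,0,0,0,0,0.09,-0.6,0,0,0,0,0,0.09,-0.6]
}}

```text
time: 17.88
ee_pos: [0.562, 0.3079, 0.1954]
eef_rot: [0.238, 0.971, -0.0, -0.0]
ft_force: [-0.3, -0.4, -1.1]
width: 0.027
grip_force: 14.8
```

{"method": "drive_tool", "body": {
  "series": [0,0,0,0,0,0.03,-0.6,0,0,0,0,0,0.06,-0.6,0,0,0,0,0,0.09,-0.6,0,0,0,0,0,0.09,-0.6]
}}

```text
time: 18.22
ee_pos: [0.562, 0.3079, 0.1918]
eef_rot: [0.238, 0.971, -0.0, -0.0]
ft_force: [-0.6, -0.4, -1.0]
width: 0.0266
grip_force: 14.8
```

{"method": "drive_tool", "body": {
  "series": [0,0,0,0,0,0.02,-0.6,0,0,0,0,0,0.04,-0.6,0,0,0,0,0,0.04,-0.6]
}}

```text
time: 18.47
ee_pos: [0.5621, 0.3079, 0.1903]
eef_rot: [0.238, 0.971, -0.0, -0.0]
ft_force: [-1.2, -0.1, -2.2]
width: 0.0271
grip_force: 14.8
```

{"method": "drive_tool", "body": {
  "series": [0,0,0,0,0,0.02,-0.6,0,0,0,0,0,0.04,-0.6,0,0,0,0,0,0.04,-0.6]
}}

```text
time: 18.72
ee_pos: [0.562, 0.3079, 0.1887]
eef_rot: [0.238, 0.971, -0.0, -0.0]
ft_force: [0.6, -0.3, -0.9]
width: 0.0268
grip_force: 14.8
```

{"method": "drive_tool", "body": {
  "series": [0,0,0,0,0,0.02,-0.6,0,0,0,0,0,0.04,-0.6,0,0,0,0,0,0.04,-0.6]
}}

```text
time: 18.97
ee_pos: [0.5621, 0.3079, 0.1871]
eef_rot: [0.238, 0.971, -0.0, -0.0]
ft_force: [0.2, -0.2, -0.8]
width: 0.0269
grip_force: 14.8
```

{"method": "drive_tool", "body": {
  "series": [0,0,0,0,0,0.02,-0.6,0,0,0,0,0,0.02,-0.6]
}}

```text
time: 19.13
ee_pos: [0.5621, 0.3079, 0.1864]
eef_rot: [0.238, 0.971, -0.0, -0.0]
ft_force: [-0.8, -0.4, -0.7]
width: 0.0269
grip_force: 14.8
```

{"method": "drive_tool", "body": {
  "series": [0,0,0,0,0,0.02,-0.6,0,0,0,0,0,0.02,-0.6]
}}

```text
time: 19.3
ee_pos: [0.5622, 0.308, 0.1859]
eef_rot: [0.238, 0.971, 0.0, 0.0]
ft_force: [0.4, -0.8, -0.0]
width: 0.0265
grip_force: 14.8
```

{"method": "drive_tool", "body": {
  "series": [0,0,0,0,0,0.02,-0.6,0,0,0,0,0,0.02,-0.6]
}}

```text
time: 19.47
ee_pos: [0.5622, 0.3081, 0.1857]
eef_rot: [0.238, 0.971, 0.0, 0.0]
ft_force: [-0.9, -1.1, 5.8]
width: 0.0269
grip_force: 14.9
```

{"method": "drive_tool", "body": {
  "series": [0,0,0,0,0,0,-0.3,0,0,0,0,0,0,-0.2,0,0,0,0,0,0,0,0,0,0,0,0,0,0.3,0,0,0,0,0,0,0.4,0,0,0,0,0,0,0.4,0,0,0,0,0,-0.3,0.4,0,0,0,0,0,-0.7,0.4,0,0,0,0,0,-1.2,0.4,0,0,0,0,0,-1.7,0.4]
}}

```text
time: 20.3
ee_pos: [0.5619, 0.308, 0.2545]
eef_rot: [0.238, 0.971, 0.0, -0.0]
ft_force: [0.2, -0.2, 0.9]
width: 0.0602
grip_force: 0.0
```

```bash
python3 - <<'E'
from h import *
b=camera('scene')[:,:,::-1]; cv2.imwrite('pics/scene4.png',b); b=b.astype(int)
M=R.from_euler('z',np.radians(62.3)).as_matrix()
print([proj('scene',np.array(q)@M.T+[.5622,.3081,.1867]).round(1).tolist() for q in([-.0135,.008,.003],[.0135,-.008,.003],[.0135,.008,.003],[.0135,-.008,-.013],[.0135,.008,-.013])])
for v in range(202,220): print(v,'|',' '.join('%d/%d'%(p[2],p[0]) for p in b[v,225:245]))
E
python3 go.py .4639 -.1263 .24 21.3
```

```text
[[[240.9, 210.4]], [[227.9, 208.8]], [[229.5, 213.7]], [[229.2, 213.0]], [[230.7, 217.9]]]
202 | 86/83 79/72 52/52 68/76 82/122 83/128 86/120 83/127 85/131 87/133 89/133 97/125 95/133 126/134 124/120 87/90 90/122 130/113 173/119 168/145
203 | 82/81 80/72 60/57 58/60 79/102 86/125 84/128 84/132 82/130 82/132 85/131 88/131 92/132 138/136 116/125 80/87 92/122 138/116 172/116 169/147
204 | 69/63 80/69 68/64 60/60 79/79 88/107 88/127 84/129 88/134 86/131 83/131 85/131 95/133 140/138 103/127 72/88 95/122 152/115 164/106 147/124
205 | 79/70 81/73 74/66 60/55 75/66 88/83 95/111 85/127 86/131 85/130 90/133 100/136 104/138 130/146 102/128 72/89 93/119 142/113 145/101 132/114
206 | 79/70 76/70 83/72 65/61 75/68 85/77 88/87 92/128 99/136 96/122 124/142 166/163 155/155 152/155 126/138 81/91 86/121 113/108 116/113 111/104
207 | 86/77 83/74 82/73 76/72 74/73 91/82 99/96 126/139 156/158 151/146 157/153 180/167 175/162 169/157 157/151 95/98 84/122 110/115 96/122 89/93
208 | 82/74 84/78 83/77 115/121 138/136 146/135 148/136 158/152 176/166 172/160 171/158 171/158 172/158 173/159 168/156 112/106 92/122
[... 1172 characters left out ...]
6/121 79/81 109/114 123/119 100/93 108/106 146/136 120/118 149/138 122/115 151/142 112/124 99/132 138/142
217 | 84/75 86/79 83/76 79/79 82/90 116/125 130/126 101/96 95/91 143/133 140/127 151/138 165/151 123/121 156/145 131/122 155/144 120/130 97/131 130/133
218 | 82/75 82/79 81/96 86/113 89/112 124/132 166/157 152/140 147/132 164/151 168/153 172/157 173/159 136/132 160/150 141/134 150/141 133/133 120/131 136/130
219 | 91/84 94/101 115/128 140/143 146/142 158/153 177/167 176/162 172/159 176/161 175/159 175/161 168/154 142/134 142/136 147/139 137/127 141/134 131/126 123/114
t 20.35 pos [0.5629 0.309  0.2591] F [ 0.8  -0.31  3.12] w 0.061
turn [0.062 0.01  8.224] shift [ -2.844 -10.795   0.434]
```

{"method": "drive_tool", "body": {
  "series": [0,0,0.8,-0.2,-0.8,0,0.6,0,0,1.6,-0.4,-1.7,0,0.6,0,0,2.4,-0.7,-2.6,0,0.6,0,0,3.2,-0.95,-3.5,0,0.6,0,0,4.0,-1.2,-4.5,0,0.6,0,0,4.8,-1.5,-5.5,0,0.6,0,0,5.6,-1.7,-6.5,0,0.6,0,0,6.4,-2.0,-7.5,0,0.6,0,0,7.2,-2.2,-8.4,0,0.6,0,0,8.0,-2.45,-9.3,0,0.6]
}}

```text
time: 21.18
ee_pos: [0.476, -0.0687, 0.2541]
eef_rot: [0.558, 0.83, 0.0, 0.001]
ft_force: [1.0, -0.1, 1.4]
width: 0.0695
grip_force: 0.0
```

{"method": "drive_tool", "body": {
  "series": [0,0,0.2,0,-0.5,0,0.6,0,0,0.2,0,-0.9,0,0.6,0,0,0.2,0,-1.0,0,0.6,0,0,0.2,0,-1.0,0,0.6]
}}

```text
time: 21.52
ee_pos: [0.4395, -0.0826, 0.2538]
eef_rot: [0.564, 0.826, -0.0, 0.001]
ft_force: [0.4, 1.1, 0.8]
width: 0.0697
grip_force: 0.0
```

```bash
python3 go.py .4639 -.1263 .115 21.3
```

```text
t 21.5167 pos [ 0.4395 -0.0826  0.2538] F [0.4  1.07 0.77] w 0.0697
turn [0.006 0.02  0.016] shift [-1.233  0.168  3.472]
```

{"method": "drive_tool", "body": {
  "series": [0,0,0.1,-0.5,0.1,0,0.6,0,0,0.25,-1.0,0.17,0.2,0.6,0,0,0.25,-1.23,0.17,0.6,0.6,0,0,0.25,-1.23,0.17,1.1,0.6,0,0,0.25,-1.23,0.17,1.6,0.6,0,0,0.25,-1.23,0.17,2.1,0.6,0,0,0.25,-1.23,0.17,2.5,0.6,0,0,0.25,-1.23,0.17,2.8,0.6,0,0,0.25,-1.23,0.17,3.1,0.6,0,0,0.25,-1.23,0.17,3.3,0.6]
}}

```text
time: 22.35
ee_pos: [0.4644, -0.1251, 0.12]
eef_rot: [0.572, 0.82, 0.0, -0.0]
ft_force: [-1.3, -0.9, 0.2]
width: 0.0696
grip_force: 0.0
```

{"method": "drive_tool", "body": {
  "series": [0,0,0,0,0,0.1,0.6,0,0,0,0,0,0.17,0.6,0,0,0,0,0,0.17,0.6]
}}

```text
time: 22.6
ee_pos: [0.4642, -0.1257, 0.1141]
eef_rot: [0.572, 0.82, 0.0, 0.0]
ft_force: [-0.3, 0.1, -0.2]
width: 0.0697
grip_force: 0.0
```

```bash
python3 go.py .4639 -.1263 .115 20
```

```text
t 22.6 pos [ 0.4642 -0.1257  0.1141] F [-0.33  0.12 -0.23] w 0.0697
turn [0.001 0.001 0.034] shift [-0.012 -0.013 -0.022]
```

Close (13 to 39 mm), then lift.

{"method": "drive_tool", "body": {
  "series": [0,0,0,0,0,0,0.4,0,0,0,0,0,0,0.2,0,0,0,0,0,0,0.05,0,0,0,0,0,0,-0.1,0,0,0,0,0,0,-0.25,0,0,0,0,0,0,-0.3,0,0,0,0,0,0,-0.3],
  "grip_force": 15
}}

```text
time: 23.18
ee_pos: [0.464, -0.1259, 0.1143]
eef_rot: [0.572, 0.82, -0.0, 0.0]
ft_force: [-0.9, -0.4, 1.9]
width: 0.0397
grip_force: 15.0
```

```bash
python3 go.py .4639 -.1263 .275 20
```

```text
t 23.1833 pos [ 0.464  -0.1259  0.1143] F [-0.94 -0.44  1.89] w 0.0397
turn [-0.     0.004  0.032] shift [-0.01  -0.007 -4.017]
```

{"method": "drive_tool", "body": {
  "series": [0,0,0,0,0,0,-0.3,0,0,0,0,0,0,-0.3,0,0,0,0,0,0,-0.3]
}}

```text
time: 23.43
ee_pos: [0.4641, -0.1258, 0.1143]
eef_rot: [0.572, 0.82, -0.0, 0.0]
ft_force: [-0.6, -0.6, 3.0]
width: 0.0393
grip_force: 15.0
```

{"method": "drive_tool", "body": {
  "series": [0,0,0,0,0,-0.2,-0.3,0,0,0,0,0,-0.5,-0.3,0,0,0,0,0,-0.9,-0.3,0,0,0,0,0,-1.4,-0.3,0,0,0,0,0,-1.9,-0.3,0,0,0,0,0,-2.4,-0.3,0,0,0,0,0,-2.9,-0.3,0,0,0,0,0,-3.4,-0.3,0,0,0,0,0,-3.8,-0.3,0,0,0,0,0,-4.0,-0.3]
}}

```text
time: 24.27
ee_pos: [0.4647, -0.1255, 0.2773]
eef_rot: [0.572, 0.82, 0.0, 0.002]
ft_force: [0.6, -0.2, -0.5]
width: 0.0397
grip_force: 14.9
```

```bash
python3 go.py .5 .2 .272 62.3
python3 - <<'E'
from h import *
s=camera('scene')[:,:,::-1]; cv2.imwrite('pics/scene5.png',s)
E
```

```text
t 24.2667 pos [ 0.4647 -0.1255  0.2773] F [ 0.65 -0.19 -0.46] w 0.0397
turn [ 0.02   0.036 -8.421] shift [7.333 3.636 0.124]
```

{"method": "drive_tool", "body": {
  "series": [0,0,-0.6,0.4,0.2,0,-0.3,0,0,-1.4,1.1,0.5,0,-0.3,0,0,-2.3,1.8,0.9,0,-0.3,0,0,-3.2,2.6,1.3,0,-0.3,0,0,-4.1,3.4,1.7,0,-0.3,0,0,-5.0,4.2,2.1,0,-0.3,0,0,-5.9,5.0,2.5,0,-0.3,0,0,-6.8,5.8,2.9,0,-0.3,0,0,-7.7,6.6,3.3,0.1,-0.3,0,0,-8.4,7.2,3.55,0.1,-0.3]
}}

```text
time: 25.15
ee_pos: [0.4968, 0.1972, 0.269]
eef_rot: [0.237, 0.972, 0.0, -0.001]
ft_force: [-0.1, 0.1, -0.4]
width: 0.0393
grip_force: 14.9
```

{"method": "drive_tool", "body": {
  "series": [0,0,0,0,0,0,-0.3,0,0,0,0,0,0,-0.3,0,0,0,0,0,0,-0.3]
}}

```text
time: 25.4
ee_pos: [0.4976, 0.1933, 0.2694]
eef_rot: [0.24, 0.971, -0.0, -0.001]
ft_force: [-0.2, 0.2, -0.1]
width: 0.0393
grip_force: 14.9
```

```bash
python3 go.py .5622 .3081 .27 62.3
```

```text
t 25.4 pos [0.4976 0.1933 0.2694] F [-0.17  0.21 -0.05] w 0.0393
turn [-0.011 -0.01  -0.024] shift [-0.088  3.291 -0.018]
```

{"method": "drive_tool", "body": {
  "series": [0,0,-0.02,-0.09,0.4,0,-0.3,0,0,-0.02,-0.09,0.8,0,-0.3,0,0,-0.02,-0.09,1.2,0,-0.3,0,0,-0.02,-0.09,1.6,0,-0.3,0,0,-0.02,-0.09,2.0,0,-0.3,0,0,-0.02,-0.09,2.4,0,-0.3,0,0,-0.02,-0.09,2.8,0,-0.3,0,0,-0.02,-0.09,3.1,0,-0.3,0,0,-0.02,-0.09,3.29,0,-0.3,0,0,-0.02,-0.09,3.29,0,-0.3]
}}

```text
time: 26.23
ee_pos: [0.563, 0.3083, 0.2696]
eef_rot: [0.24, 0.971, -0.0, -0.0]
ft_force: [-0.1, -0.1, -0.3]
width: 0.0394
grip_force: 14.9
```

{"method": "drive_tool", "body": {
  "series": [0,0,0,0,0,0,-0.3,0,0,0,0,0,0,-0.3]
}}

```text
time: 26.4
ee_pos: [0.5627, 0.3071, 0.2701]
eef_rot: [0.24, 0.971, -0.0, 0.0]
ft_force: [-0.7, -0.2, -1.2]
width: 0.0394
grip_force: 14.9
```

```bash
python3 go.py .5622 .3081 .27 62.3;  python3 - <<'E'
from h import *
b=camera('scene')[:,:,::-1]; cv2.imwrite('pics/scene6.png',b); b=b.astype(int)
p=telemetry.read_state()['ee_pos']
M=R.from_euler('z',np.radians(62.3)).as_matrix()
for q in([-.0195,-.008,.003],[-.0195,.008,.003],[.0195,-.008,.003],[.0195,.008,.003],[.0195,-.008,-.013],[.0195,.008,-.013]): print(proj('scene',np.array(q)@M.T+p).round(1).tolist())
for v in range(178,202,2): print(v,'|',' '.join('%d/%d'%(p[2],p[0]) for p in b[v,216:243]))
E
```

```text
t 26.4 pos [0.5627 0.3071 0.2701] F [-0.74 -0.23 -1.2 ] w 0.0394
turn [-0.007  0.006 -0.02 ] shift [0.023 0.015 0.004]
[[235.7, 180.1]]
[[237.5, 185.1]]
[[218.1, 185.0]]
[[219.7, 190.1]]
[[219.6, 189.9]]
[[221.2, 195.0]]
178 | 89/87 97/95 94/93 95/99 93/102 89/104 89/113 85/117 83/118 84/119 88/129 84/130 87/130 87/131 77/107 53/62 46/47 47/49 50/53 59/80 51/55 51/51 48/47 49/49 47/50 47/48 56/71
180 | 66/81 80/114 83/123 87/131 87/132 89/135 87/133 87/133 83/131 81/129 89/134 85/133 86/128 75/106 71/77 64/58 75/73 87/94 104/105 110/112 67/71 51/50 47/48 43/41 43/45 45/49 60/83
182 | 52/64 77/116 86/130 87/132 88/131 86/131 88/130 90/124 99/129 108/132 125/135 119/125 114/111 123/121 141/132 137/126 134/123 136/124 140/127 131/120 90/83 55/53 47/48 47/48 46/46 48/51 69/91
184 | 50/50 66/82 103/120 115/122 123/124 129/124 134/126 134/123 136/125 137/128 136/123 139/127 144/131 160/146 172/155 159/145 140/129 139/126 137/125 132/123 125/117 74/70 54/54 54/53 45/49 58/57 103/96
186 | 49/49 58/58 96/92 131/120 137/124 137/125 138/126 133/121 134/122 144/131 160/147 171/157 173/158 183/16
[... 720 characters left out ...]
 80/78 71/95 71/105 73/104 77/83 83/107 80/120 79/111 76/105 74/105 74/106 94/97 80/108 76/111 72/100 87/93 148/142 127/128 91/124 89/127 124/131
196 | 76/69 54/60 40/46 50/50 54/56 75/78 80/71 86/79 85/103 82/118 55/81 80/120 84/118 77/113 78/113 79/113 79/115 83/125 78/108 73/102 65/80 76/100 114/121 150/138 96/94 67/67 79/74
198 | 73/67 71/74 52/57 45/50 55/60 65/64 80/71 83/73 85/75 89/82 61/63 78/102 83/127 82/130 88/132 85/131 86/130 86/127 77/94 85/125 85/130 85/129 97/133 150/151 130/127 99/95 94/111
200 | 78/68 73/66 70/67 72/75 82/74 75/70 77/68 85/76 85/74 84/75 70/63 55/67 79/121 85/131 84/131 84/127 77/112 80/114 83/126 84/124 91/131 85/131 94/132 138/133 157/143 106/102 126/133
```

{"method": "drive_tool", "body": {
  "series": [0,0,-0.02,0.02,0.02,0.2,-0.3,0,0,-0.02,0.02,0.02,0.4,-0.3,0,0,-0.02,0.02,0.02,0.6,-0.3,0,0,-0.02,0.02,0.02,0.8,-0.3,0,0,-0.02,0.02,0.02,0.95,-0.3,0,0,-0.02,0.02,0.02,1.1,-0.3,0,0,-0.02,0.02,0.02,1.2,-0.3,0,0,-0.02,0.02,0.02,1.2,-0.3]
}}

```text
time: 27.12
ee_pos: [0.5621, 0.3091, 0.221]
eef_rot: [0.239, 0.971, -0.0, -0.0]
ft_force: [0.6, 0.8, -0.3]
width: 0.0392
grip_force: 14.9
```

{"method": "drive_tool", "body": {
  "series": [0,0,0,0,0,0.08,-0.3,0,0,0,0,0,0.16,-0.3,0,0,0,0,0,0.24,-0.3,0,0,0,0,0,0.32,-0.3,0,0,0,0,0,0.32,-0.3]
}}

```text
time: 27.53
ee_pos: [0.5622, 0.3092, 0.2086]
eef_rot: [0.239, 0.971, -0.0, -0.0]
ft_force: [-0.4, -0.7, -1.9]
width: 0.0395
grip_force: 14.9
```

{"method": "drive_tool", "body": {
  "series": [0,0,0,0,0,0.03,-0.3,0,0,0,0,0,0.06,-0.3,0,0,0,0,0,0.06,-0.3]
}}

```text
time: 27.78
ee_pos: [0.5623, 0.3093, 0.2068]
eef_rot: [0.239, 0.971, -0.0, -0.0]
ft_force: [0.6, 0.6, -0.8]
width: 0.0395
grip_force: 14.9
```

{"method": "drive_tool", "body": {
  "series": [0,0,0,0,0,0.03,-0.3,0,0,0,0,0,0.06,-0.3,0,0,0,0,0,0.06,-0.3]
}}

```text
time: 28.03
ee_pos: [0.5623, 0.3093, 0.2043]
eef_rot: [0.239, 0.971, -0.0, -0.0]
ft_force: [-0.0, -0.1, -1.0]
width: 0.0396
grip_force: 14.9
```

{"method": "drive_tool", "body": {
  "series": [0,0,0,0,-0.02,0.03,-0.3,0,0,0,0,-0.02,0.06,-0.3,0,0,0,0,-0.02,0.06,-0.3]
}}

```text
time: 28.28
ee_pos: [0.5619, 0.3085, 0.2018]
eef_rot: [0.239, 0.971, -0.0, -0.0]
ft_force: [0.0, -1.1, -1.3]
width: 0.0393
grip_force: 14.9
```

{"method": "drive_tool", "body": {
  "series": [0,0,0,0,0,0.03,-0.3,0,0,0,0,0,0.06,-0.3,0,0,0,0,0,0.06,-0.3]
}}

```text
time: 28.53
ee_pos: [0.5619, 0.3085, 0.1994]
eef_rot: [0.239, 0.971, -0.0, -0.0]
ft_force: [0.2, -0.6, -0.7]
width: 0.0392
grip_force: 14.9
```

{"method": "drive_tool", "body": {
  "series": [0,0,0,0,0,0.03,-0.3,0,0,0,0,0,0.06,-0.3,0,0,0,0,0,0.09,-0.3,0,0,0,0,0,0.09,-0.3]
}}

```text
time: 28.87
ee_pos: [0.5619, 0.3085, 0.1958]
eef_rot: [0.239, 0.971, -0.0, -0.0]
ft_force: [-0.1, -0.2, -0.4]
width: 0.0399
grip_force: 14.9
```

{"method": "drive_tool", "body": {
  "series": [0,0,0,0,0,0.02,-0.3,0,0,0,0,0,0.04,-0.3,0,0,0,0,0,0.04,-0.3]
}}

```text
time: 29.12
ee_pos: [0.5619, 0.3086, 0.1944]
eef_rot: [0.239, 0.971, -0.0, -0.0]
ft_force: [-0.5, 0.2, -1.3]
width: 0.0394
grip_force: 14.9
```

{"method": "drive_tool", "body": {
  "series": [0,0,0,0,0,0.02,-0.3,0,0,0,0,0,0.04,-0.3,0,0,0,0,0,0.04,-0.3]
}}

```text
time: 29.37
ee_pos: [0.5619, 0.3086, 0.1927]
eef_rot: [0.239, 0.971, -0.0, -0.0]
ft_force: [-0.6, 0.1, -0.8]
width: 0.0397
grip_force: 14.9
```

{"method": "drive_tool", "body": {
  "series": [0,0,0,0,0,0.02,-0.3,0,0,0,0,0,0.04,-0.3,0,0,0,0,0,0.04,-0.3]
}}

```text
time: 29.62
ee_pos: [0.5619, 0.3086, 0.1911]
eef_rot: [0.239, 0.971, -0.0, -0.0]
ft_force: [0.1, 0.3, -1.0]
width: 0.0393
grip_force: 14.9
```

{"method": "drive_tool", "body": {
  "series": [0,0,0,0,0,0.02,-0.3,0,0,0,0,0,0.02,-0.3]
}}

```text
time: 29.78
ee_pos: [0.5619, 0.3086, 0.1904]
eef_rot: [0.239, 0.971, -0.0, -0.0]
ft_force: [0.4, -0.1, -1.4]
width: 0.0393
grip_force: 14.9
```

{"method": "drive_tool", "body": {
  "series": [0,0,0,0,0,0.02,-0.3,0,0,0,0,0,0.02,-0.3]
}}

```text
time: 29.95
ee_pos: [0.562, 0.3087, 0.1898]
eef_rot: [0.239, 0.971, 0.0, 0.0]
ft_force: [-0.0, 0.0, 1.5]
width: 0.0395
grip_force: 14.9
```

{"method": "drive_tool", "body": {
  "series": [0,0,0,0,0,0.02,-0.3,0,0,0,0,0,0.02,-0.3]
}}

```text
time: 30.12
ee_pos: [0.5621, 0.3088, 0.1894]
eef_rot: [0.239, 0.971, 0.0, 0.0]
ft_force: [-0.6, -1.0, 4.5]
width: 0.0397
grip_force: 14.9
```

{"method": "drive_tool", "body": {
  "series": [0,0,0,0,0,0.02,-0.3,0,0,0,0,0,0.02,-0.3,0,0,0,0,0,0.02,-0.3]
}}

```text
time: 30.37
ee_pos: [0.5622, 0.3089, 0.189]
eef_rot: [0.239, 0.971, 0.0, 0.0]
ft_force: [-1.1, -0.8, 8.0]
width: 0.0391
grip_force: 15.0
```

Seated. Release and withdraw.

{"method": "drive_tool", "body": {
  "series": [0,0,0,0,0,0,-0.05,0,0,0,0,0,0,0.1,0,0,0,0,0,0,0.3,0,0,0,0,0,0,0.5,0,0,0,0,0,0,0.6,0,0,0,0,0,0,0.6,0,0,0,0,0,-0.3,0.6,0,0,0,0,0,-0.7,0.6,0,0,0,0,0,-1.2,0.6,0,0,0,0,0,-1.7,0.6]
}}

```text
time: 31.2
ee_pos: [0.5618, 0.3086, 0.2577]
eef_rot: [0.239, 0.971, 0.0, -0.0]
ft_force: [0.1, -0.1, 0.7]
width: 0.0697
grip_force: 0.0
```

{"method": "drive_tool", "body": {
  "series": [0,0,0,0,-0.5,-0.3,0.6,0,0,0,0,-1.2,-0.5,0.6,0,0,0,0,-2,-0.5,0.6,0,0,0,0,-2.8,-0.5,0.6,0,0,0,0,-3.6,-0.5,0.6,0,0,0,0,-4.2,-0.5,0.6,0,0,0,0,-4.2,-0.5,0.6,0,0,0,0,-4.2,-0.5,0.6]
}}

```text
time: 31.87
ee_pos: [0.4841, 0.1586, 0.2772]
eef_rot: [0.24, 0.971, -0.001, 0.001]
ft_force: [0.3, -0.0, -0.2]
width: 0.0703
grip_force: 0.0
```

Run:
```python
from h import *
b=camera('scene')[:,:,::-1]; cv2.imwrite('pics/scene7.png',b); b=b.astype(int)
p=np.array([.5622,.3089,.190])
M=R.from_euler('z',np.radians(62.3)).as_matrix()
for q in([-.0195,-.008,.003],[-.0195,.008,.003],[.0195,-.008,.003],[.0195,.008,.003],[.0195,.008,-.013]): print(proj('scene',np.array(q)@M.T+p).round(1).tolist())
for v in range(202,222,1): print(v,'|',' '.join('%d/%d'%(p[2],p[0]) for p in b[v,222:247]))
s=telemetry.read_state(); print(s['time'],s['ee_pos'],s['ft_force'])
```

```text
[[241.2, 204.0]]
[[242.9, 208.9]]
[[224.9, 208.8]]
[[226.4, 213.8]]
[[227.7, 218.0]]
202 | 81/74 77/75 82/103 93/92 82/76 64/65 74/85 83/126 88/135 88/125 88/134 87/137 88/137 87/136 101/129 99/137 129/139 129/125 91/96 95/128 134/118 179/129 170/149 130/130 97/137
203 | 72/69 77/76 80/100 84/83 83/78 63/62 68/73 83/109 85/128 88/136 84/134 87/135 88/135 89/138 90/137 99/140 142/140 121/132 88/98 98/128 143/121 176/121 172/150 120/141 94/139
204 | 77/75 76/74 79/77 77/72 82/77 75/70 66/67 84/82 92/111 90/131 90/136 89/137 87/132 93/138 98/140 108/141 150/145 132/143 122/134 131/143 159/123 169/114 154/134 140/142 98/137
205 | 75/70 88/82 88/80 84/78 81/74 77/73 64/63 78/74 91/90 103/121 103/138 102/139 111/139 127/147 144/156 154/156 170/158 165/159 162/158 167/161 157/128 150/106 136/119 163/153 115/141
206 | 76/71 82/74 88/79 86/78 85/82 98/91 95/90 89/85 104/99 127/131 159/160 154/154 156/151 161/156 172/164 177/165 179/165 177/163 177/164 177/162 137/124 120/119 116/110 172/161 148/146
207 | 77/74 77/73 86/74 98/93 118/122 148/144 163/156 152/141 152/142 161/153 180/167 177/163 1
[... 2247 characters left out ...]
30/121 131/121
219 | 89/81 86/81 96/91 99/95 96/104 120/133 145/147 152/150 164/158 182/170 180/165 177/163 179/164 180/166 180/166 169/156 148/141 147/142 157/145 140/132 156/144 165/154 160/148 140/128 134/121
220 | 101/89 106/101 146/144 151/142 150/143 161/156 175/164 176/162 179/166 180/166 180/166 182/166 181/167 182/167 179/166 168/154 166/156 134/130 151/142 126/118 150/136 145/133 165/151 138/127 127/117
221 | 156/144 155/143 175/165 176/165 177/165 179/166 178/164 178/164 180/166 181/167 181/166 178/165 180/166 175/161 172/162 153/152 147/144 122/129 160/150 136/126 159/147 146/134 163/148 134/123 129/118
31.9167 [0.48425533 0.15988515 0.27711306] [0.08867078 0.3975267  0.19215803]
```

```bash
python3 -c "
from bench import r
print(r.close_job())"
```

```text
the job is handed in; nothing more can be done
None
```

The large, medium and small dippers are hung nested on the hook in that order, each felt down onto its hanger with no force reading above about 8 N, and the job was handed in at about 32 s with the arm clear; I saw no result from the judging.

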